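# Hold the tea strainer ready over the tasting bowl

### The job

I am about to pour: take the tea strainer with the wooden handle out of its drip pot, carry it over the row of three tins, higher than their tops, and hold it level over the empty bowl on the round wooden coaster, centred, with the bottom of the strainer about one centimetre above the bowl's rim. The strainer must not touch the bowl, and the tins and the other bowls stay where they stand. Finish while still holding the strainer steady there: do not put it down or let go.

Things in the scene. Friction and masses are not known exactly. Their poses are not given: they have to be found in the camera images.
- strainer: Tea strainer, 90 g: perforated steel bowl 59 mm wide, flat lip 77 mm across, its top 34.5 mm above the bottom, wire ear to 50 mm along +x, dark wooden handle along -x. Origin: bottom centre of the strainer bowl, its lowest point; z up. At the start it hangs level in the drip pot, lip on the pot's rim, handle free in the air, its mid-height 48 mm above the worktop.
- strainer_foot (a point): The lowest point of the strainer bowl, on its axis (the same point as the strainer's origin).
- strainer_grip (a point): A good place to grip the handle: 80 mm from the strainer's axis along its -x, at mid-height of the handle, 34 mm above the strainer's bottom. The straight handle is 13 mm wide and 11 mm high; its wood runs from 58 to 136 mm from the axis.
- drip_pot: White porcelain drip pot that stands fast, 86 mm wide at the foot, 80 mm at the rim, 45 mm high, inner width 70 mm at the rim; the strainer hangs in it and lifts straight up. Origin: centre of its underside. It stands left or right of the tins.
- target_bowl: Empty white porcelain tasting bowl, 88 mm wide, 52 mm high, loose, upright on the round wooden coaster on the other side of the tins. Origin: centre of its underside, 8 mm above the worktop.
- target_rim (a point): Centre of that bowl's mouth, at the height of its rim (52 mm above its origin, 60 mm above the worktop).
- coaster: Round wooden coaster, fast, 112 mm across, 8 mm thick, under the bowl to be used; no other bowl has one. Origin: centre of its underside.
- round_tin: Round printed tin, 103 mm wide, 124 mm high, loose, the middle one of the row of three tins. Origin: centre of its underside. The row runs along its x axis, about straight ahead from the robot: the kraft tin about 104 mm nearer to the robot, the caddy about 110 mm farther.
- kraft_tin: Brown box-shaped tin, 62 x 97 mm (across the row), 118 mm high, loose. Origin: centre of its underside.
- caddy: Green square tin, 73 x 65 mm, 91 mm high, loose, lid shut. Origin: centre of its underside.
- other_bowl_a: Bystander: an empty white bowl, 88 mm wide, 52 mm high, on the bare worktop. Origin: centre of its underside.
- other_bowl_b: Bystander: another such empty bowl on the bare worktop. Origin: centre of its underside.

How it is judged:
By the outcome, as a careful person would: the job done as asked, in the order asked, and still so for the second after the job is handed in, while the arm keeps its last pose, push and grip.
It also fails if it takes over 48 s, if anything falls off the work surface, if the arm or the gripper's body presses on something with over 40 N, if the wrist force passes 120 N, or if a joint passes its speed limit or range.

### The arm

A 6-joint arm with a two-finger parallel gripper is mounted at the origin on a cart in front of the work surface, level with it; the furniture and walls round the work are solid. World frame = base frame: x ahead of the robot, y to its left, z up, the work surface at z = 0. Lengths are in m, angles in degrees, forces in N, time in s.
With the tool pointing down it reaches from about 0.25 to 0.8 m from the base axis. Payload 8.5 kg.
Tool frame: the origin (TCP) lies midway between the tips of the shut fingers; the grasp point (between the pads) lies behind it (arm.pinch_z is the x of the grasp point in the tool frame, in m); x points along the fingers, y is the direction in which the jaws open and shut, and the axes are right-handed (so a half turn about x gives the same grasp; the last joint's range is limited). The gripper opens to 85 mm and grips with 20 to 120 N. Pads are 22 mm wide; open, the fingers measure 114 mm over their backs; the gripper's body (76 mm by 85 mm) begins 54 mm behind the grasp point. The pads swing forward as they close: fully open they stand 13 mm farther back than shut.
Start: joints at [-70.646, 13.648, -0.773, 75.585, 0, 90], TCP at [0.174, -0.495, 0.231] pointing down, gripper open.
Joint ranges: [-152.45, 152.45], [-59.26, 108.67], [-65.41, 83.53], [-104.44, 129.93], [-82.83, 76.93], [-180, 180]. Speed limits (degrees/s): [127.2, 127.2, 159.86, 180, 180, 180].

### API

Orientations are given as [roll, pitch, yaw] about the fixed x, y, z axes, in that order (R = Rz(yaw) Ry(pitch) Rx(roll)).
In Python, from cell import telemetry, cams, order, arm gives the robot as it stands. The module is installed in compiled form; this text tells all that it offers.
- The arm moves only by the shell command python3 -m handwheel 'ROWS'. ROWS is a JSON object of lists of equal length, an entry for each row: "rot": the turn, a rotation vector about the tool's x, y, z in degrees, a list of three; "delta_pos": the shift along the tool's x, y, z in m, a list of three; "claw": the opening, from 0 (shut) to 1 (fully open). A call has 1 to 20 rows; each row shifts and turns the pose as measured when the row begins, along the tool's axes as they then stand; what a row does not reach is not made up. A row lasts 1/8 s, in which the tool goes at most 62.5 mm and 10.7 degrees, less where a joint would pass 70% of its speed; a pose out of reach is approached as far as the arm can. A call with a gripper value outside its range is refused whole. The fingers move at their own pace and stop on an object; the grip force is fixed at half the most. Time passes only in rows, so rows that do not move let the fingers close. It gives the time, the measured TCP pose, the force and the opening at its end, in the units of the state.
- telemetry.get_obs(): the state, without advancing time (a new reading comes with each control period).
- cams.get_image(name): name is "scene" or "side" or "wrist"; returns a dict with "frame" (420x560x3 uint8, red, green, blue), "range_z" (420x560 float32, m along the optical axis (not along the pixel's ray), 0 where there is no reading), "camera_matrix" (3x3 intrinsics, pixels), "world_to_cam" (4x4, takes a point from world to camera coordinates); the wrist camera has in their place "tool_from_camera" (4x4, takes a point from camera to tool coordinates, whose origin is the TCP and whose axes are the tool frame's). Camera axes: x right, y down, z forward; pixel columns grow to the right and rows downward; lengths in m; the calibration is good to about 2 mm. A picture is of the moment at which its call begins: read the wrist's pose just before it.
- order.close_job(): hands the job in, once; it reports no verdict.
The state is a dict: "time": time; "q": joint angles; "joint_vel": joint speeds; "joint_torque": joint torques, N m; "eef_pos": TCP position; "eef_rot": TCP orientation; "wrist_force": force on the tool from outside, world axes, zero at the start; "ft_torque": the same for the moment, N m; "gripper_width": opening from 0.0 (shut) to 1.0 (fully open).
Only numpy, scipy, OpenCV 4.12 (cv2) and the standard library are available. Lean on these libraries where they do the work, as an engineer would, in place of code of your own. Each camera call takes 0.05 s, during which the arm holds its last target.

## Working session

There is one attempt and no reset: what is moved stays moved. The work goes in short steps, Python scripts to look and compute and a shell command to move; the robot and the scene stay as the last step left them, time stands still between calls to the robot, and variables do not carry over. Pictures are saved under pics/ and viewed, and the job is handed in when it is done.

```bash
mkdir -p pics
python3 - <<'E'
from cell import telemetry, cams, order, arm
import cv2,numpy as np
o=telemetry.get_obs();print(o);print(arm.pinch_z)
for n in ["scene","side","wrist"]:
    c=cams.get_image(n);cv2.imwrite(f"pics/{n}0.png",c["frame"][:,:,::-1])
    np.savez(f"{n}0.npz",**c)
    print(n,c["camera_matrix"].tolist(),np.round(c.get("world_to_cam",c.get("tool_from_camera")),3).tolist())
E
```

```text
{'time': 0.0, 'q': array([-7.06481694e+01,  1.36828758e+01, -8.15179096e-01,  7.55850540e+01,
       -3.25297564e-04,  8.99979443e+01]), 'joint_vel': array([-0.07383961,  0.08357639,  0.0261241 ,  0.04775969,  0.0446225 ,
        0.05692571]), 'joint_torque': array([-1.03080700e-03, -5.38783908e+01,  3.46434689e+01,  1.84849673e-02,
       -1.04540129e-04, -7.26240785e-06]), 'eef_pos': array([ 0.17383252, -0.4949572 ,  0.23067205]), 'eef_rot': array([-89.77779465,  89.91689053, 109.57609184]), 'wrist_force': array([-0.08315688,  1.05514747,  0.40269657]), 'ft_torque': array([ 0.02191598, -0.01001825, -0.00808645]), 'gripper_width': 0.9947996576451147}
-0.0187
scene [[515.711845963869, 0.0, 288.83216377293604], [0.0, 515.711845963869, 212.84122903537116], [0.0, 0.0, 1.0]] [[-0.614, -0.789, -0.014, 0.363], [-0.458, 0.371, -0.808, 0.316], [0.642, -0.49, -0.589, 0.857], [0.0, 0.0, 0.0, 1.0]]
side [[421.22753130607873, 0.0, 284.7723448396074], [0.0, 421.22753130607873, 215.7483388490917], [0.0, 0.0, 1.0]] [[0.981, -0.196, 0.017, -0.573], [-0.09, -0.522, -0.848, 0.125], [0.175, 0.83, -0.53, 1.152], [0.0, 0.0, 0.0, 1.0]]
wrist [[365.7117280058285, 0.0, 273.9746883385694], [0.0, 365.7117280058285, 213.39332238567562], [0.0, 0.0, 1.0]] [[0.0, -0.306, 0.952, -0.142], [1.0, 0.001, -0.0, 0.001], [-0.001, 0.952, 0.306, -0.079], [0.0, 0.0, 0.0, 1.0]]
```

View pics/scene0.png

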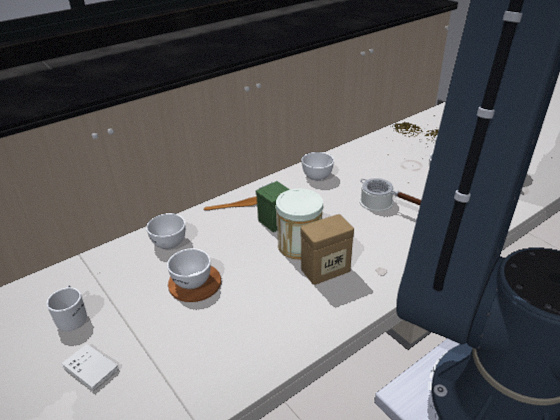

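View pics/side0.png

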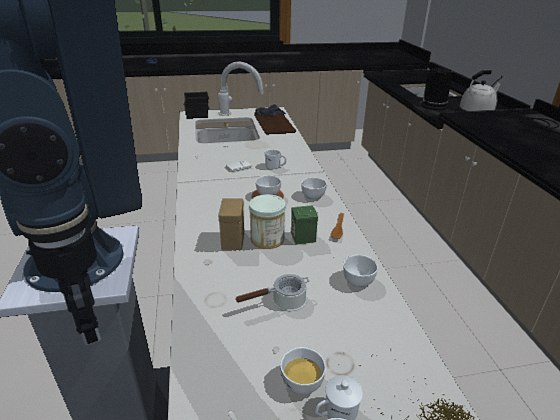

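View pics/wrist0.png

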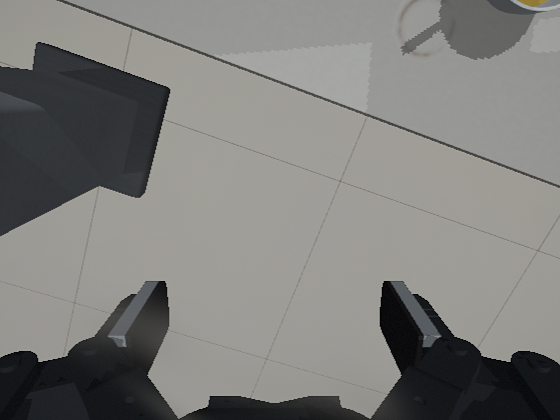

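The scene view shows the target bowl on the coaster at (190,268), the tins at (275–327, 205–250), and the pot with strainer at (377,192), its handle running to (420,203). The side view shows the pot at (290,288) and the handle tip at (237,299). Next I'll measure these from depth.

```bash
cat > h.py <<'E'
import numpy as np,cv2
def cloud(n):
    c=np.load(n) if isinstance(n,str) else n
    K=c["camera_matrix"];Z=c["range_z"].astype(float)
    v,u=np.mgrid[:420,:560]
    P=np.stack([(u-K[0,2])/K[0,0]*Z,(v-K[1,2])/K[1,1]*Z,Z],-1)
    T=np.linalg.inv(c["world_to_cam"])
    W=P@T[:3,:3].T+T[:3,3]
    W[Z<=0]=np.nan
    return W,c["frame"]
def circ(p):
    A=np.c_[2*p,np.ones(len(p))];b=(p**2).sum(1)
    s=np.linalg.lstsq(A,b,rcond=None)[0];r=np.sqrt(s[2]+s[:2]@s[:2]);return s[:2],r
E
python3 - <<'E'
from h import *
for n,pts in [("scene0.npz",dict(tab=(300,320),tab2=(150,330),bowl=(190,262),tin=(300,198),kraft=(325,228),caddy=(270,190),pot=(377,185),han=(410,199),bb=(167,222),ob=(318,160))),
 ("side0.npz",dict(tab=(400,350),tab2=(300,205),bowl=(267,180),tin=(267,203),kraft=(232,205),caddy=(304,211),pot=(290,280),han=(250,295),ob=(360,262),bb=(314,183),tip=(238,298)))]:
    W,f=cloud(n)
    for k,(u,v) in pts.items(): print(n,k,np.round(W[v,u],4))
E
```

```text
scene0.npz tab [0.355  0.1561 0.0021]
scene0.npz tab2 [0.5158 0.3972 0.0015]
scene0.npz bowl [0.6105 0.2532 0.0302]
scene0.npz tin [0.5424 0.0046 0.1255]
scene0.npz kraft [0.4357 0.025  0.1168]
scene0.npz caddy [0.6447 0.0124 0.0971]
scene0.npz pot [ 0.5668 -0.2706  0.0341]
scene0.npz han [ 0.4538 -0.2654  0.0529]
scene0.npz bb [0.7678 0.2269 0.0327]
scene0.npz ob [ 0.7668 -0.2413  0.029 ]
side0.npz tab [ 0.7491 -0.4477  0.0016]
side0.npz tab2 [0.6745 0.1884 0.0029]
side0.npz bowl [0.5809 0.3062 0.0459]
side0.npz tin [0.5338 0.0142 0.1247]
side0.npz kraft [0.4361 0.0288 0.1193]
side0.npz caddy [0.6403 0.004  0.0934]
side0.npz pot [ 0.5518 -0.2257  0.041 ]
side0.npz han [ 0.4466 -0.2745  0.053 ]
side0.npz ob [ 0.7533 -0.1753  0.0304]
side0.npz bb [0.7465 0.2828 0.0319]
side0.npz tip [ 0.4184 -0.2796  0.0531]
```

Run:
```python
import cv2
a=cv2.imread("pics/side0.png");cv2.imwrite("pics/c1.png",cv2.resize(a[250:340,200:330],None,fx=6,fy=6,interpolation=2))
a=cv2.imread("pics/scene0.png");cv2.imwrite("pics/c2.png",cv2.resize(a[160:310,130:430],None,fx=2.6,fy=2.6,interpolation=2))
```

```text
(no output)
```

View pics/c1.png

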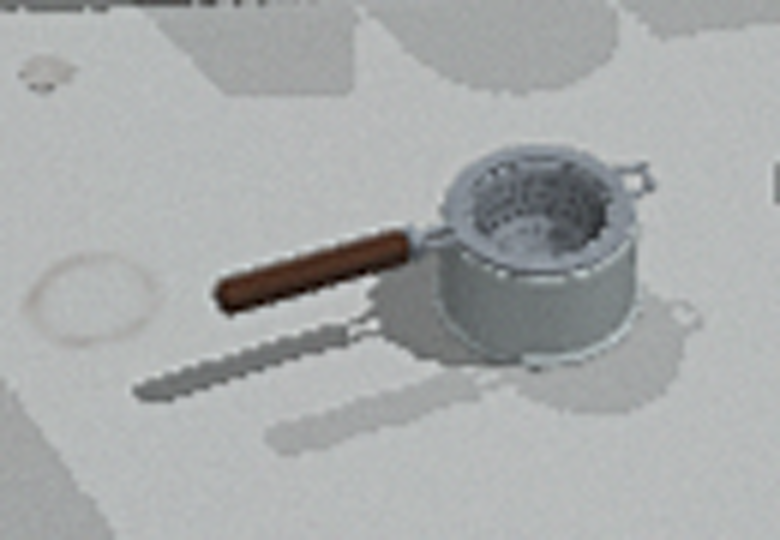

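View pics/c2.png

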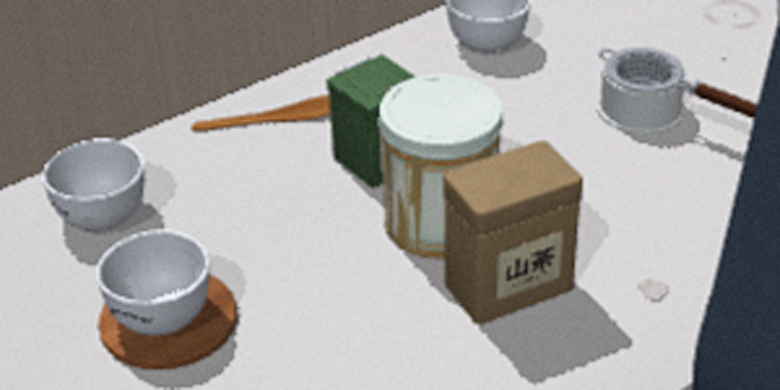

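```bash
cat > m.py <<'E'
from h import *
def sel(W,c,r,z0,z1):
    d=np.hypot(W[...,0]-c[0],W[...,1]-c[1]);return (d<r)&(W[...,2]>z0)&(W[...,2]<z1)
if __name__=="__main__":
  for n in ["scene0.npz","side0.npz"]:
    W,f=cloud(n);hsv=cv2.cvtColor(f,cv2.COLOR_RGB2HSV)
    print(n)
    for nm,c,r,z0,z1 in [("bowl",(.602,.275),.075,.056,.066),("tin",(.54,.005),.06,.118,.13),("bb",(.76,.25),.08,.048,.058),("ob",(.76,-.2),.08,.048,.058),("lip",(.555,-.245),.055,.044,.053)]:
        m=sel(W,c,r,z0,z1);p=W[m][:,:2]
        cc,rr=circ(p)
        d=np.hypot(*(p-cc).T)
        q=p[d>rr-0.003]; q=q if len(q)>10 else p
        c2,r2=circ(q)
        print(nm,len(p),cc.round(4),round(rr,4),"outer",c2.round(4),round(r2,4), "minmax",p.min(0).round(4),p.max(0).round(4),W[m][:,2].max())
    h=sel(W,(.48,-.265),.09,.04,.06)&((hsv[...,0]<15)|(hsv[...,0]>170))&(hsv[...,1]>90)
    p=W[h];c=p[:,:2].mean(0);u,s,vt=np.linalg.svd(p[:,:2]-c);ax=vt[0]*np.sign(vt[0,0])
    t=(p[:,:2]-c)@ax;w=(p[:,:2]-c)@[-ax[1],ax[0]]
    print("handle",len(p),c.round(4),"ang",np.degrees(np.arctan2(ax[1],ax[0])),"ends",(c+ax*t.min()).round(4),(c+ax*t.max()).round(4),"w",w.min(),w.max(),"z",np.percentile(p[:,2],[5,50,95]))
    for nm,c,z0,z1,hr in [("kraft",(.435,.02),.113,.125,0),("caddy",(.645,.01),.087,.1,0)]:
        m=sel(W,c,.065,z0,z1);p=W[m][:,:2]
        print(nm,len(p),cv2.minAreaRect(p.astype(np.float32)*1000))
E
python3 m.py
```

```text
scene0.npz
bowl 297 [0.579  0.2704] 0.0422 outer [0.579  0.2704] 0.0423 minmax [0.5316 0.2266] [0.6242 0.3137] 0.06593747392013849
tin 1061 [0.5325 0.0147] 0.0371 outer [0.5329 0.0147] 0.0441 minmax [ 0.4816 -0.0357] [0.586  0.0648] 0.12988565969546417
bb 245 [0.7345 0.2452] 0.0423 outer [0.7346 0.2452] 0.0424 minmax [0.6891 0.2011] [0.7799 0.2886] 0.05749965677482072
ob 179 [ 0.7387 -0.2127] 0.0421 outer [ 0.7388 -0.2126] 0.0426 minmax [ 0.6934 -0.2588] [ 0.7831 -0.1678] 0.05767614121570119
lip 325 [ 0.5461 -0.2457] 0.0344 outer [ 0.5467 -0.2459] 0.0365 minmax [ 0.5022 -0.2848] [ 0.5952 -0.2069] 0.05293446962193682
handle 104 [ 0.457  -0.2656] ang 13.031825397536968 ends [ 0.4284 -0.2723] [ 0.4864 -0.2588] w -0.00874407611582788 0.005611961880003027 z [0.04825536 0.05406618 0.05740836]
kraft 1118 ((448.57281494140625, 20.697547912597656), (99.0997314453125, 98.0579833984375), 80.03507232666016)
caddy 409 ((643.1224975585938, 3.781421661376953), (69.72625732421875, 68.00957489013672), 0.21355189383029938)
side0.npz
bowl 101 [0.5779 0.2702] 0.0421 outer [0.5777 0.2702] 0.0424 minmax [
[... 229 characters left out ...]
inmax [0.6892 0.1986] [0.7764 0.292 ] 0.0567624558583365
ob 186 [ 0.7363 -0.2141] 0.0423 outer [ 0.7363 -0.2142] 0.0424 minmax [ 0.6925 -0.2588] [ 0.7802 -0.1692] 0.055183223289893224
lip 375 [ 0.5455 -0.2507] 0.0346 outer [ 0.5461 -0.25  ] 0.0367 minmax [ 0.5017 -0.2882] [ 0.5929 -0.2087] 0.0527801020497396
handle 161 [ 0.4512 -0.2743] ang 13.00531992369225 ends [ 0.4151 -0.2826] [ 0.4876 -0.2659] w -0.004740518910530228 0.008355159957436735 z [0.04628968 0.05305407 0.05599494]
kraft 469 ((450.0320739746094, 18.045124053955078), (99.74560546875, 99.42595672607422), 78.79653930664062)
caddy 316 ((628.4481201171875, 2.63580322265625), (93.96855163574219, 71.36924743652344), 2.327782154083252)
```

```bash
cat > g.py <<'E'
import sys,numpy as np
from scipy.spatial.transform import Rotation as Rn
from cell import telemetry
def plan(tgt,yaw):  # yaw: handle axis angle (+x strainer), tgt TCP
    o=telemetry.get_obs();R=Rn.from_euler('xyz',o["eef_rot"],degrees=True).as_matrix()
    best=None
    for s in (1,-1):
        a=np.radians(yaw);y=s*np.array([-np.sin(a),np.cos(a),0]);x=np.array([0,0,-1.]);z=np.cross(x,y)
        G=np.c_[x,y,z];rv=Rn.from_matrix(R.T@G).as_rotvec(degrees=True)
        if best is None or np.linalg.norm(rv)<np.linalg.norm(best[0]): best=(rv,G)
    d=np.array(tgt)-o["eef_pos"]
    print("t",o["time"],"q",o["q"].round(1),"pos",o["eef_pos"].round(4),"F",o["wrist_force"].round(1),"w",round(float(o["gripper_width"]),3))
    print("axes x,y,z:",R.T.round(3).tolist())
    print("rot tool",best[0].round(2),"delta world",d.round(4),"delta tool now",(R.T@d).round(4),"delta tool after rot",(best[1].T@d).round(4))
if __name__=="__main__": plan([float(v) for v in sys.argv[1:4]],float(sys.argv[4]))
E
python3 g.py .468 -.266 .20 13
```

```text
t 0.15 q [-70.6  13.7  -0.8  75.6  -0.   90. ] pos [ 0.1739 -0.495   0.2308] F [ 1.1 -0.9 -0.1] w 0.999
axes x,y,z: [[-0.0, 0.001, -1.0], [0.331, -0.943, -0.001], [-0.943, -0.331, 0.0]]
rot tool [6.36 0.   0.06] delta world [ 0.2941  0.229  -0.0308] delta tool now [ 0.0309 -0.1186 -0.3534] delta tool after rot [ 0.0308 -0.157  -0.3381]
```

```bash
python3 -m handwheel '{"rot":[[6.3,0,0],[0,0,0],[0,0,0],[0,0,0],[0,0,0],[0,0,0],[0,0,0],[0,0,0],[0,0,0],[0,0,0],[0,0,0],[0,0,0],[0,0,0]],"delta_pos":[[0,0,0],[0.003,-0.0157,-0.0338],[0.003,-0.0157,-0.0338],[0.003,-0.0157,-0.0338],[0.003,-0.0157,-0.0338],[0.003,-0.0157,-0.0338],[0.003,-0.0157,-0.0338],[0.003,-0.0157,-0.0338],[0.003,-0.0157,-0.0338],[0.003,-0.0157,-0.0338],[0.003,-0.0157,-0.0338],[0,0,0],[0,0,0]],"claw":[1,1,1,1,1,1,1,1,1,1,1,1,1]}'; python3 g.py .468 -.266 .20 13
python3 - <<'E'
from cell import telemetry,cams
import cv2,numpy as np
from scipy.spatial.transform import Rotation as Rn
from h import circ
o=telemetry.get_obs();c=cams.get_image("wrist");cv2.imwrite("pics/w1.png",c["frame"][:,:,::-1])
c2=dict(c);T=np.eye(4);T[:3,:3]=Rn.from_euler('xyz',o["eef_rot"],degrees=True).as_matrix();T[:3,3]=o["eef_pos"]
c2["world_to_cam"]=np.linalg.inv(T@c["tool_from_camera"]);np.savez("w1.npz",**c2)
E
```

```text
time: 1.78
eef_pos: [0.4762, -0.2592, 0.1966]
eef_rot: [-56.8, 89.6, 135.9]
wrist_force: [-0.1, -1.0, 0.3]
gripper_width: 1.0
t 1.775 q [-2.860e+01  1.640e+01 -2.100e+00  7.180e+01  1.000e-01  1.386e+02] pos [ 0.4762 -0.2592  0.1966] F [-0.1 -1.   0.3] w 1.0
axes x,y,z: [[-0.005, 0.004, -1.0], [0.22, -0.975, -0.005], [-0.975, -0.22, 0.003]]
rot tool [-0.26  0.2   0.31] delta world [-0.0082 -0.0068  0.0034] delta tool now [-0.0033  0.0048  0.0095] delta tool after rot [-0.0034  0.0048  0.0095]
```

View pics/w1.png

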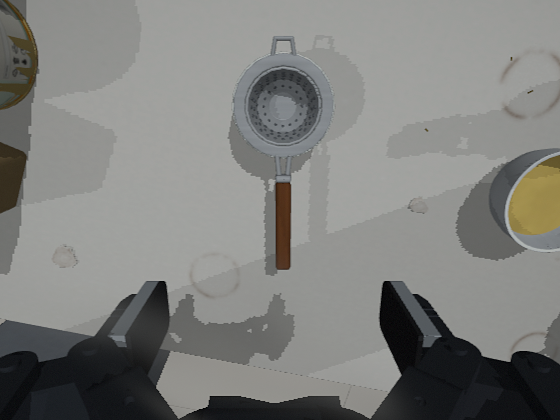

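The wrist view shows the lip centre at about (284,105) and the handle running straight down to (283,268), so it lies in line with the tool. I'll measure it in this view too.

Run:
```python
from h import *
from m import sel
W,f=cloud("w1.npz");hsv=cv2.cvtColor(f,cv2.COLOR_RGB2HSV)
c=np.load("w1.npz");K=c["camera_matrix"];T=np.linalg.inv(c["world_to_cam"])
def ray(uv,z):
    d=np.c_[(uv[:,0]-K[0,2])/K[0,0],(uv[:,1]-K[1,2])/K[1,1],np.ones(len(uv))]@T[:3,:3].T
    return T[:3,3]+d*((z-T[2,3])/d[:,2])[:,None]
v,u=np.nonzero(((hsv[...,0]<15)|(hsv[...,0]>170))&(hsv[...,1]>100)&(np.mgrid[:420,:560][1]>265)&(np.mgrid[:420,:560][1]<300))
p=ray(np.c_[u,v].astype(float),.052)[:,:2]
cc=p.mean(0);_,_,vt=np.linalg.svd(p-cc);ax=vt[0]*np.sign(vt[0,0]);t=(p-cc)@ax;w=(p-cc)@[-ax[1],ax[0]]
print("handle",len(p),cc,"ang",np.degrees(np.arctan2(ax[1],ax[0])),"ends",cc+ax*t.min(),cc+ax*t.max(),"len",np.ptp(t),"wid",np.percentile(w,[1,99]),"z",np.nanmedian(W[v,u,2]))
m=sel(W,(.546,-.248),.05,.043,.054);q=W[m][:,:2]
d=np.hypot(*(q-np.array([.546,-.248])).T);print("lip circ",circ(q[(d>.03)]),np.nanmedian(W[m][:,2]))
h,_=cv2.convexHull(q.astype(np.float32)),0
g=h[:,0];g=g[np.hypot(*(g-np.array([.546,-.248])).T)<.041];print("hull",circ(g.astype(float)))
```

```text
handle 1225 [ 0.45442119 -0.27123441] ang 12.86713994789471 ends [ 0.41600817 -0.28000899] [ 0.48950732 -0.26321979] len 0.07539232969479341 wid [-0.00582953  0.0055705 ] z 0.052974063246070846
lip circ (array([ 0.54673838, -0.2487107 ]), np.float64(0.03587490837867372)) 0.0478358037542371
hull (array([ 0.54641402, -0.24948294]), np.float64(0.039533624586066546))
```

```bash
python3 -m handwheel '{"rot":[[0,0.2,0.3],[0,0,0],[0,0,0],[0,0,0],[0,0,0],[0,0,0],[0,0,0]],"delta_pos":[[0,0.006,0.009],[0,0,0],[0.025,0,0],[0.025,0,0],[0.025,0,0],[0.02,0,0],[0,0,0]],"claw":[1,1,1,1,1,1,1]}'; python3 g.py .4683 -.2673 .029 12.9
```

```text
time: 2.7
eef_pos: [0.465, -0.2722, 0.1012]
eef_rot: [133.8, 89.8, -34.0]
wrist_force: [1.4, -0.1, 0.6]
gripper_width: 0.999
t 2.7 q [-30.3  19.2 -12.9  57.7  -0.  137.4] pos [ 0.465  -0.2722  0.1012] F [ 1.4 -0.1  0.6] w 0.999
axes x,y,z: [[0.003, -0.002, -1.0], [0.212, -0.977, 0.003], [-0.977, -0.212, -0.003]]
rot tool [-0.65 -0.16 -0.17] delta world [ 0.0033  0.0049 -0.0722] delta tool now [ 0.0722 -0.0043 -0.0041] delta tool after rot [ 0.0722 -0.0041 -0.0044]
```

```bash
python3 -m handwheel '{"rot":[[-0.6,-0.1,-0.1],[0,0,0],[0,0,0],[0,0,0],[0,0,0],[0,0,0]],"delta_pos":[[0,-0.0035,-0.0035],[0,0,0],[0.02,0,0],[0.02,0,0],[0,0,0],[0,0,0]],"claw":[1,1,1,1,1,1]}'; python3 g.py .4683 -.2673 .029 12.9
```

```text
time: 3.45
eef_pos: [0.4709, -0.2699, 0.066]
eef_rot: [136.5, 89.4, -30.7]
wrist_force: [0.4, 0.0, 0.6]
gripper_width: 1.003
t 3.45 q [-29.8  21.1 -15.7  52.6  -0.  137.3] pos [ 0.4709 -0.2699  0.066 ] F [0.4 0.  0.6] w 1.003
axes x,y,z: [[0.009, -0.005, -1.0], [0.223, -0.975, 0.007], [-0.975, -0.223, -0.007]]
rot tool [-0.03 -0.42 -0.4 ] delta world [-0.0026  0.0026 -0.037 ] delta tool now [ 0.037  -0.0033  0.0022] delta tool after rot [ 0.037  -0.0031  0.0019]
```

```bash
python3 -m handwheel '{"rot":[[0,-0.4,-0.4],[0,0,0],[0,0,0],[0,0,0],[0,0,0],[0,0,0]],"delta_pos":[[0,-0.003,0.002],[0,0,0],[0.018,0,0],[0.018,0,0],[0,0,0],[0,0,0]],"claw":[1,1,1,1,1,1]}'; python3 g.py .4683 -.2673 .029 12.9
```

```text
time: 4.2
eef_pos: [0.4703, -0.2684, 0.033]
eef_rot: [140.2, 89.7, -26.9]
wrist_force: [0.1, -0.1, 0.2]
gripper_width: 0.999
t 4.2 q [-29.7  23.2 -18.2  48.4   0.  137.4] pos [ 0.4703 -0.2684  0.033 ] F [ 0.1 -0.1  0.2] w 0.999
axes x,y,z: [[0.005, -0.002, -1.0], [0.223, -0.975, 0.003], [-0.975, -0.223, -0.004]]
rot tool [-0.02 -0.23 -0.19] delta world [-0.002   0.0011 -0.004 ] delta tool now [ 0.004  -0.0015  0.0017] delta tool after rot [ 0.004  -0.0015  0.0017]
```

```bash
python3 -m handwheel '{"rot":[[0,-0.2,-0.2],[0,0,0],[0,0,0]],"delta_pos":[[0.004,-0.0015,0.0015],[0,0,0],[0,0,0]],"claw":[1,1,1]}'; python3 g.py .4683 -.2673 .029 12.9
python3 - <<'E'
from cell import cams
import cv2
c=cams.get_image("wrist");cv2.imwrite("pics/w2.png",c["frame"][:,:,::-1])
E
```

```text
time: 4.58
eef_pos: [0.4691, -0.2676, 0.0302]
eef_rot: [150.5, 89.9, -16.6]
wrist_force: [0.1, -0.7, 0.2]
gripper_width: 0.999
t 4.575 q [-29.7  23.3 -18.4  48.2   0.  137.4] pos [ 0.4691 -0.2676  0.0302] F [ 0.1 -0.7  0.2] w 0.999
axes x,y,z: [[0.002, -0.001, -1.0], [0.223, -0.975, 0.001], [-0.975, -0.223, -0.002]]
rot tool [-0.02 -0.11 -0.06] delta world [-0.0008  0.0003 -0.0012] delta tool now [ 0.0012 -0.0005  0.0007] delta tool after rot [ 0.0012 -0.0005  0.0007]
```

View pics/w2.png

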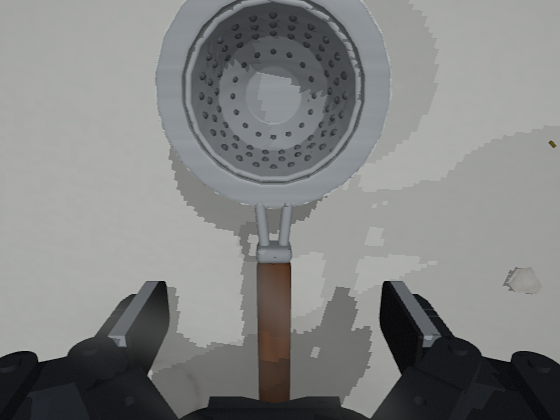

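The handle, centred at column 274, lies midway between the fingers at 160 and 388. I'll close the gripper.

```bash
python3 -m handwheel '{"rot":[[0,0,0],[0,0,0],[0,0,0],[0,0,0],[0,0,0],[0,0,0],[0,0,0],[0,0,0],[0,0,0],[0,0,0]],"delta_pos":[[0,0,0],[0,0,0],[0,0,0],[0,0,0],[0,0,0],[0,0,0],[0,0,0],[0,0,0],[0,0,0],[0,0,0]],"claw":[0,0,0,0,0,0,0,0,0,0]}'; python3 g.py .4683 -.2673 .029 12.9
```

```text
time: 5.88
eef_pos: [0.4692, -0.2676, 0.0304]
eef_rot: [151.5, 89.9, -15.6]
wrist_force: [-0.8, 0.2, 0.2]
gripper_width: 0.136
t 5.875 q [-29.7  23.3 -18.4  48.2   0.  137.4] pos [ 0.4692 -0.2676  0.0304] F [-0.8  0.2  0.2] w 0.136
axes x,y,z: [[0.002, -0.001, -1.0], [0.223, -0.975, 0.001], [-0.975, -0.223, -0.002]]
rot tool [-0.01 -0.12 -0.06] delta world [-0.0009  0.0003 -0.0014] delta tool now [ 0.0014 -0.0005  0.0008] delta tool after rot [ 0.0014 -0.0005  0.0008]
```

```bash
python3 -m handwheel '{"rot":[[0,0,0],[0,0,0],[0,0,0],[0,0,0],[0,0,0],[0,0,0]],"delta_pos":[[-0.006,0,0],[-0.01,0,0],[-0.015,0,0],[-0.015,0,0],[-0.01,0,0],[0,0,0]],"claw":[0,0,0,0,0,0]}'; python3 g.py .4683 -.2673 .2 12.9
python3 - <<'E'
from cell import cams
import cv2
c=cams.get_image("wrist");cv2.imwrite("pics/w3.png",c["frame"][:,:,::-1])
E
```

```text
time: 6.62
eef_pos: [0.4693, -0.2678, 0.0914]
eef_rot: [141.8, 89.8, -25.3]
wrist_force: [-0.0, -0.4, -1.3]
gripper_width: 0.138
t 6.625 q [-29.7  19.8 -13.5  56.5   0.  137.4] pos [ 0.4693 -0.2678  0.0914] F [-0.  -0.4 -1.3] w 0.138
axes x,y,z: [[0.003, -0.002, -1.0], [0.223, -0.975, 0.002], [-0.975, -0.223, -0.003]]
rot tool [-0.02 -0.17 -0.13] delta world [-0.001   0.0005  0.1086] delta tool now [-0.1086 -0.0005  0.0006] delta tool after rot [-0.1086 -0.0007  0.0009]
```

View pics/w3.png

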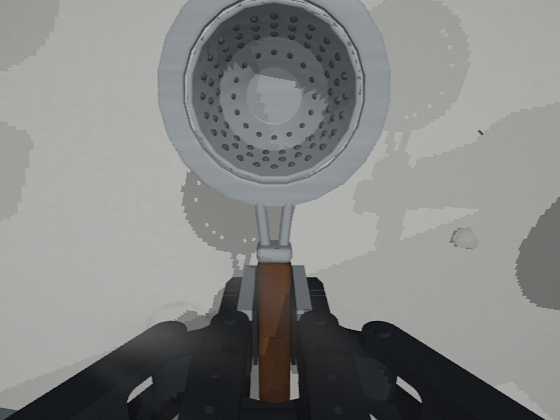

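```bash
python3 -m handwheel '{"rot":[[0,0,0],[0,0,0],[0,0,0],[0,0,0],[0,0,0],[0,0,0],[0,-0.2,-0.2],[0,0,0]],"delta_pos":[[-0.015,0,0],[-0.022,0,0],[-0.025,0,0],[-0.025,0,0],[-0.02,0,0],[-0.01,0,0],[0,0,0],[0,0,0]],"claw":[0,0,0,0,0,0,0,0]}'; python3 g.py .5013 .2522 .21 12.9
python3 - <<'E'
from cell import cams
import cv2
c=cams.get_image("side");cv2.imwrite("pics/s3.png",c["frame"][:,:,::-1])
E
```

```text
time: 7.68
eef_pos: [0.4673, -0.2668, 0.2126]
eef_rot: [-47.0, 89.6, 145.8]
wrist_force: [-0.7, -1.1, -1.3]
gripper_width: 0.136
t 7.675 q [-29.7  15.6  -0.8  73.9   0.  137.4] pos [ 0.4673 -0.2668  0.2126] F [-0.7 -1.1 -1.3] w 0.136
axes x,y,z: [[-0.005, 0.004, -1.0], [0.223, -0.975, -0.005], [-0.975, -0.223, 0.004]]
rot tool [-0.03  0.25  0.27] delta world [ 0.034   0.519  -0.0026] delta tool now [ 0.0043 -0.4984 -0.1487] delta tool after rot [ 0.0026 -0.4983 -0.149 ]
```

View pics/s3.png

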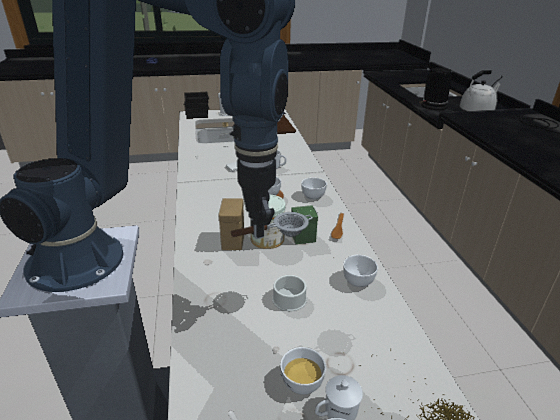

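The strainer is held clear at about (290,222) and the pot has stayed at (290,292). I'll start crossing the tins.

```bash
python3 -m handwheel '{"rot":[[0,0.2,0.2],[0,0,0],[0,0,0],[0,0,0],[0,0,0],[0,0,0],[0,0,0],[0,0,0],[0,0,0],[0,0,0],[0,0,0]],"delta_pos":[[0,-0.012,-0.0035],[0,-0.025,-0.0075],[0,-0.025,-0.0075],[0,-0.025,-0.0075],[0,-0.025,-0.0075],[0,-0.025,-0.0075],[0,-0.025,-0.0075],[0,-0.025,-0.0075],[0,-0.025,-0.0075],[0,-0.025,-0.0075],[0,-0.015,-0.0045]],"claw":[0,0,0,0,0,0,0,0,0,0,0]}'; python3 g.py .5013 .2522 .21 12.9
```

```text
time: 9.1
eef_pos: [0.4797, 0.0109, 0.2078]
eef_rot: [-42.6, 89.4, 150.3]
wrist_force: [0.7, -0.1, -0.8]
gripper_width: 0.136
t 9.1 q [  1.1  10.2  -8.8  71.5   0.3 168.2] pos [0.4797 0.0109 0.2078] F [ 0.7 -0.1 -0.8] w 0.136
axes x,y,z: [[-0.009, 0.005, -1.0], [0.223, -0.975, -0.007], [-0.975, -0.223, 0.008]]
rot tool [-0.02  0.44  0.4 ] delta world [0.0216 0.2413 0.0022] delta tool now [-0.0012 -0.2305 -0.0749] delta tool after rot [-0.0022 -0.2304 -0.075 ]
```

Joint 6 is at 168° and close to its limit, so I'll yaw the strainer +30° here, high above the tins, and recompute the target.

```bash
python3 -m handwheel '{"rot":[[-3,0.4,0.4],[-5,0,0],[-6,0,0],[-6,0,0],[-5,0,0],[-4,0,0],[0,0,0]],"delta_pos":[[0,0,0],[0,0,0],[0,0,0],[0,0,0],[0,0,0],[0,0,0],[0,0,0]],"claw":[0,0,0,0,0,0,0]}'; python3 g.py .5207 .2160 .20 42.9
```

```text
time: 9.98
eef_pos: [0.4771, 0.0138, 0.206]
eef_rot: [-36.1, 89.8, -173.1]
wrist_force: [-0.2, 0.1, -1.3]
gripper_width: 0.138
t 9.975 q [  1.7   9.7  -9.6  70.8  -0.  138.7] pos [0.4771 0.0138 0.206 ] F [-0.2  0.1 -1.3] w 0.138
axes x,y,z: [[-0.003, -0.0, -1.0], [0.681, -0.732, -0.002], [-0.732, -0.681, 0.003]]
rot tool [0.04 0.16 0.12] delta world [ 0.0436  0.2022 -0.006 ] delta tool now [ 0.0057 -0.1183 -0.1697] delta tool after rot [ 0.006  -0.1184 -0.1696]
```

```bash
python3 -m handwheel '{"rot":[[0,0.2,0.2],[0,0,0],[0,0,0],[0,0,0],[0,0,0],[0,0,0],[0,0,0],[0,0,0],[0,0,0],[0,0,0],[0,0,0]],"delta_pos":[[0,-0.008,-0.012],[0,-0.014,-0.02],[0,-0.014,-0.02],[0,-0.014,-0.02],[0,-0.014,-0.02],[0,-0.014,-0.02],[0,-0.014,-0.02],[0,-0.014,-0.02],[0,-0.007,-0.01],[0,0,0],[0,0,0]],"claw":[0,0,0,0,0,0,0,0,0,0,0]}'; python3 g.py .5207 .2160 .12 42.9
```

```text
time: 11.35
eef_pos: [0.52, 0.2201, 0.2049]
eef_rot: [149.5, 89.9, 11.7]
wrist_force: [-0.3, 0.3, -1.1]
gripper_width: 0.137
t 11.35 q [ 23.   18.    1.4  73.3  -0.  160.7] pos [0.52   0.2201 0.2049] F [-0.3  0.3 -1.1] w 0.137
axes x,y,z: [[0.002, 0.0, -1.0], [0.672, -0.74, 0.001], [-0.74, -0.672, -0.002]]
rot tool [-0.66 -0.12 -0.07] delta world [ 0.0007 -0.0041 -0.0849] delta tool now [0.0849 0.0034 0.0024] delta tool after rot [0.0849 0.0035 0.0023]
```

```bash
python3 -m handwheel '{"rot":[[0,0,0],[0,0,0],[0,0,0],[0,0,0],[0,0,0],[0,0,0],[0,0,0]],"delta_pos":[[0,0.003,0.002],[0.015,0,0],[0.02,0,0],[0.02,0,0],[0.015,0,0],[0,0,0],[0,0,0]],"claw":[0,0,0,0,0,0,0]}'; python3 g.py .5207 .2160 .12 42.9
python3 - <<'E'
from cell import cams
import cv2,numpy as np
for n in ["scene","side"]:
    c=cams.get_image(n);cv2.imwrite(f"pics/{n}4.png",c["frame"][:,:,::-1]);np.savez(f"{n}4.npz",**c)
E
```

```text
time: 12.22
eef_pos: [0.5197, 0.2122, 0.1299]
eef_rot: [111.4, 89.9, -26.6]
wrist_force: [0.6, 0.3, -0.2]
gripper_width: 0.137
t 12.225 q [ 22.2  20.1  -6.9  63.   -0.  160.3] pos [0.5197 0.2122 0.1299] F [ 0.6  0.3 -0.2] w 0.137
axes x,y,z: [[0.001, -0.0, -1.0], [0.668, -0.744, 0.001], [-0.744, -0.668, -0.0]]
rot tool [-0.97 -0.02 -0.06] delta world [ 0.001   0.0038 -0.0099] delta tool now [ 0.0099 -0.0022 -0.0033] delta tool after rot [ 0.0099 -0.0021 -0.0034]
```

View pics/scene4.png

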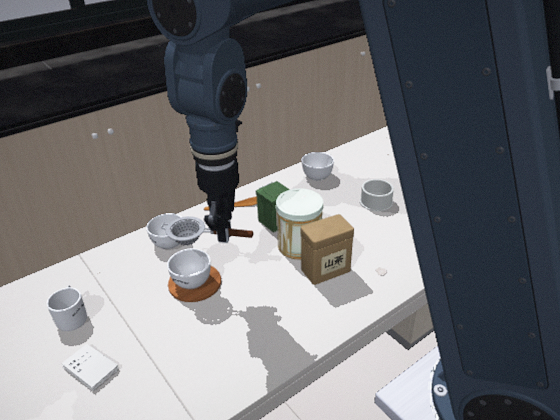

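View pics/side4.png

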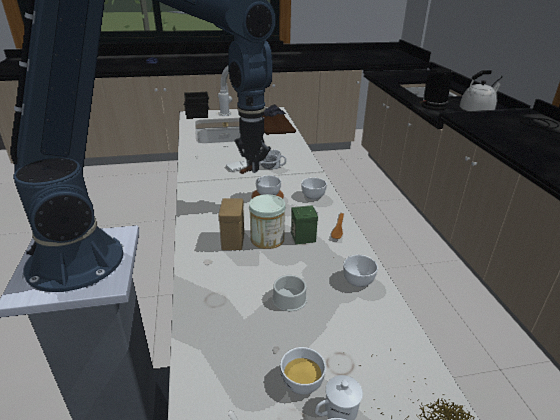

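The strainer is above the bowl at scene (187,232), with the bowl at (190,268) and the tins unmoved. Next I'll measure the lip relative to the rim in this same camera.

```bash
cat > rel.py <<'E'
from h import *
import sys
from m import sel
from cell import telemetry,cams
from scipy.spatial.transform import Rotation as Rn
o=telemetry.get_obs()
p=o["eef_pos"];R=Rn.from_euler('xyz',o["eef_rot"],degrees=True).as_matrix()
a=R.T  # strainer axis in world: 79.3mm along -tool z ; 16mm down
off=0.0793
ax=p-R[:,2]*off; print("TCP",p.round(4),"pred foot",(ax+R[:,0]*0.0164).round(4),"tool x",R[:,0].round(4))
for n in ["scene","side"]:
    W,f=cloud(cams.get_image(n))
    zl=ax[2]-.0164+.0345
    m=sel(W,ax[:2],.044,zl-.006,zl+.006);q=W[m]
    if len(q)>30:
        c,r=circ(q[:,:2]);d=np.hypot(*(q[:,:2]-c).T);k=abs(d-.034)<.006;c,r=circ(q[k][:,:2])
        A=np.c_[q[k],np.ones(k.sum())];pl=np.linalg.lstsq(np.c_[q[k][:,:2],np.ones(k.sum())],q[k][:,2],rcond=None)[0]
        print(n,"lip",len(q),c.round(4),r.round(4),"z at c",(pl[:2]@c+pl[2]).round(4),"tilt deg",np.degrees(pl[:2]).round(2))
    m=sel(W,(.5785,.2703),.06,.055,.064);q=W[m]
    if len(q)>20:
        c,r=circ(q[:,:2]);k=abs(np.hypot(*(q[:,:2]-c).T)-.042)<.005;c,r=circ(q[k][:,:2]);print(n,"rim",len(q),c.round(4),r.round(4),"z",np.percentile(q[k][:,2],[50,95]).round(4))
E
python3 rel.py
```

```text
TCP [0.5198 0.2123 0.1301] pred foot [0.5788 0.2653 0.1137] tool x [ 1.3e-03 -4.0e-04 -1.0e+00]
scene lip 481 [0.5769 0.2663] 0.0335 z at c 0.1491 tilt deg [-1.2   0.18]
scene rim 330 [0.5789 0.2704] 0.0422 z [0.0595 0.0632]
side lip 91 [0.5796 0.2632] 0.0327 z at c 0.1482 tilt deg [ 0.99 -1.32]
side rim 117 [0.5777 0.2697] 0.0426 z [0.0588 0.0632]
```

```bash
python3 -m handwheel '{"rot":[[0,0,0],[0,0,0],[0,0,0],[0,0,0],[0,0,0],[0,0,0]],"delta_pos":[[0,-0.0035,-0.0025],[0,0,0],[0.012,0,0],[0.012,0,0],[0,0,0],[0,0,0]],"claw":[0,0,0,0,0,0]}'; python3 rel.py;python3 g.py .5194 .2172 .0865 42.0
```

```text
time: 13.18
eef_pos: [0.5194, 0.2173, 0.1046]
eef_rot: [135.8, 89.9, -2.3]
wrist_force: [0.1, -0.7, -0.9]
gripper_width: 0.139
TCP [0.5194 0.2173 0.1046] pred foot [0.5784 0.2703 0.0883] tool x [ 1.9e-03 -1.0e-04 -1.0e+00]
scene lip 482 [0.5766 0.2711] 0.0336 z at c 0.1238 tilt deg [-1.33  0.38]
scene rim 255 [0.5786 0.2705] 0.042 z [0.0598 0.0631]
side lip 88 [0.5771 0.2675] 0.0337 z at c 0.1229 tilt deg [ 1.32 -2.51]
side rim 110 [0.5776 0.2694] 0.0423 z [0.0593 0.0632]
t 13.275 q [ 22.7  21.2  -9.   59.6  -0.  160.8] pos [0.5195 0.2173 0.1048] F [0.7 0.1 0.4] w 0.137
axes x,y,z: [[0.002, 0.0, -1.0], [0.669, -0.744, 0.001], [-0.744, -0.669, -0.002]]
rot tool [-0.03 -0.1  -0.08] delta world [-0.0001 -0.0001 -0.0183] delta tool now [ 0.0183 -0.      0.0002] delta tool after rot [ 0.0183 -0.      0.0001]
```

```bash
python3 -m handwheel '{"rot":[[0,-0.1,-0.1],[0,0,0],[0,0,0],[0,0,0],[0,0,0]],"delta_pos":[[0.008,0,-0.0005],[0.007,0,0],[0,0,0],[0,0,0],[0,0,0]],"claw":[0,0,0,0,0]}'; python3 rel.py;python3 g.py .5197 .2175 .0865 42.0
```

```text
time: 13.9
eef_pos: [0.5202, 0.2177, 0.0891]
eef_rot: [-153.4, 90.0, 68.6]
wrist_force: [0.9, -0.4, -1.0]
gripper_width: 0.137
TCP [0.5202 0.2177 0.0891] pred foot [0.5792 0.2708 0.0728] tool x [ 2.e-04  5.e-04 -1.e+00]
scene lip 472 [0.5776 0.2714] 0.0335 z at c 0.1081 tilt deg [-0.94  0.1 ]
scene rim 232 [0.5787 0.2705] 0.042 z [0.0597 0.063 ]
side lip 82 [0.5777 0.268 ] 0.0334 z at c 0.1077 tilt deg [ 0.73 -2.03]
side rim 79 [0.5777 0.2691] 0.0419 z [0.0586 0.0625]
t 14.0 q [ 22.7  22.1 -10.2  57.7   0.  160.7] pos [0.5203 0.2177 0.0892] F [-0.3  0.2 -1.9] w 0.136
axes x,y,z: [[0.0, 0.001, -1.0], [0.669, -0.744, -0.0], [-0.744, -0.669, -0.001]]
rot tool [-0.04 -0.03  0.01] delta world [-0.0006 -0.0002 -0.0027] delta tool now [ 0.0027 -0.0002  0.0006] delta tool after rot [ 0.0027 -0.0002  0.0006]
```

```bash
python3 -m handwheel '{"rot":[[0,0,0],[0,0,0],[0,0,0],[0,0,0],[0,0,0],[0,0,0]],"delta_pos":[[0.0028,0,0.0003],[0,0,0],[0,0,0],[0,0,0],[0,0,0],[0,0,0]],"claw":[0,0,0,0,0,0]}'; python3 rel.py;python3 g.py .5197 .2175 .0865 42.0
python3 - <<'E'
from cell import cams
import cv2,numpy as np
a=cams.get_image("scene")["frame"][:,:,::-1];b=cams.get_image("wrist")["frame"][:,:,::-1]
cv2.imwrite("pics/sc5.png",cv2.resize(a[180:320,120:400],None,fx=2.8,fy=2.8,interpolation=2));cv2.imwrite("pics/w5.png",b)
E
```

```text
time: 14.75
eef_pos: [0.5201, 0.2176, 0.0864]
eef_rot: [-178.7, 89.9, 43.3]
wrist_force: [-1.1, -0.7, -1.3]
gripper_width: 0.141
TCP [0.5201 0.2176 0.0864] pred foot [0.5791 0.2706 0.0701] tool x [ 8.e-04  7.e-04 -1.e+00]
scene lip 479 [0.5773 0.2714] 0.0333 z at c 0.1054 tilt deg [-1.25  0.11]
scene rim 210 [0.5784 0.2707] 0.042 z [0.0601 0.0632]
side lip 81 [0.5784 0.2679] 0.0331 z at c 0.1042 tilt deg [ 1.99 -2.75]
side rim 66 [0.5776 0.2698] 0.0418 z [0.0587 0.0621]
t 14.85 q [ 22.7  22.2 -10.5  57.3   0.  160.7] pos [0.5201 0.2176 0.0864] F [ 0.5  0.2 -0.4] w 0.134
axes x,y,z: [[0.001, 0.001, -1.0], [0.669, -0.744, 0.0], [-0.744, -0.669, -0.001]]
rot tool [-0.03 -0.06 -0.  ] delta world [-0.0004 -0.0001  0.0001] delta tool now [-0.0001 -0.0002  0.0004] delta tool after rot [-0.0001 -0.0002  0.0004]
```

View pics/sc5.png

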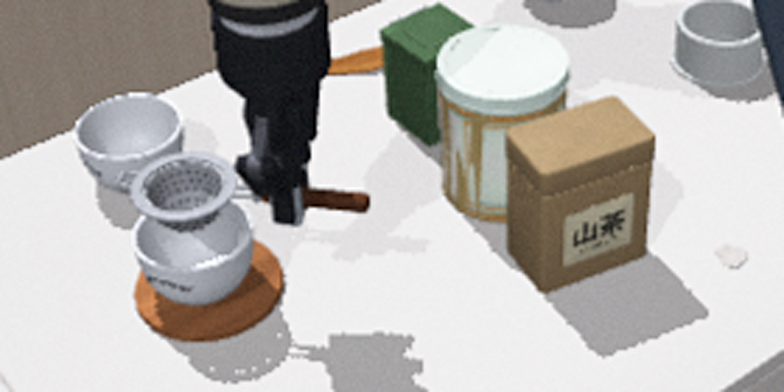

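View pics/w5.png

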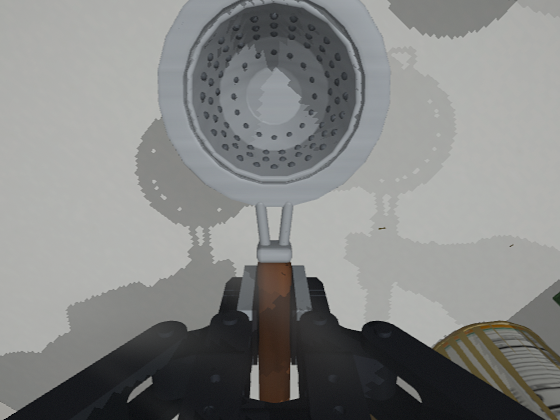

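In the scene crop the strainer hangs above the bowl with a gap, clear of the rim. In the wrist view the lip sits at the same pixels as when I gripped it (columns 158–390), so it has not slipped. I'll hand in.

```bash
python3 -c "
from cell import order;print(order.close_job())"
```

```text
the job is handed in; nothing more can be done
None
```

I gripped the strainer by its handle and lifted it straight out of the drip pot. I carried it over the tins with its bottom about 0.19 m above the worktop; the tallest tin is 0.124 m. It is now held over the bowl on the coaster, and I handed the job in at about 15 s.

**Last checks**
- **Height:** from the arm pose, the strainer's bottom is at z ≈ 0.070 m, about 10 mm above the 60 mm rim. The cameras' lip heights agree to about 1 mm.
- **Centring:** the arm pose and both cameras put the strainer within about 1–2 mm of the rim centre.
- **Level:** the tool is within 0.1° of vertical, and the wrist view shows no slip since the grasp.
- **Force:** the wrist force stayed within about 2 N at every reading I took.
- **Surroundings:** the tins, the pot and the other bowls looked unmoved in the pictures. The target bowl's rim measured within 1 mm of where it started.

**Disagreement:** the lip-tilt fits from camera depth ranged from about -2.8° to +2.0°, with opposite signs between the two cameras. I took that as depth noise and relied on the arm pose and wrist view instead.

**Change on the way:** joint 6 was nearing its limit over the tins, so I turned the strainer about 30° there. The handle therefore points in a different direction from where it started.

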